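# Open the sprung board-holder jaw to its width index and hold it

## Robot

A 6-joint arm with a two-finger parallel gripper is mounted at the origin on the work surface. World frame = base frame: x ahead of the robot, y to its left, z up, the work surface at z = 0. Lengths are in m, angles in rad, forces in N, time in s.
With the tool pointing down it reaches from about 0.325 to 0.775 m from the base axis. Payload 9.3 kg.
Tool frame: the origin (TCP) lies between the finger pads; the fingertips stand manip.tip_reach ahead of it and the grasp point (between the pads) lies 11 mm behind it (manip.tip_reach is the distance from the TCP to the fingertips, in m); z points along the fingers, y is the line along which they close (so a half turn about z gives the same grasp; the last joint's range is limited). The gripper opens to 85 mm and grips with 20 to 120 N. Pads are 22 mm wide; open, the fingers measure 114 mm over their backs; the gripper's body (76 mm by 85 mm) begins 54 mm behind the grasp point. The pads swing forward as they close: fully open they stand 13 mm farther back than shut.
Start: joints at [1.134, 0.259, 0.021, 1.334, 0, 1.418], TCP at [0.154, 0.528, 0.204] pointing down, gripper open.
Joint ranges: [-3.04, 3.04], [-0.91, 1.82], [-1.04, 1.36], [-1.92, 1.95], [-1.52, 1.45], [-3.14, 3.14]. Speed limits (rad/s): [2.22, 2.22, 2.79, 3.14, 3.14, 3.14].

## Interface

Orientations are given as a unit quaternion [w, x, y, z].
In Python, from cell import manip gives the robot as it stands.
- The arm moves only by the tool apply_moves, never from a script. Its argument "plan" is a list of rows, each a list of 7 numbers: the shift along the tool's x, y, z in cm, then the turn, a rotation vector about the tool's x, y, z in rad, then the finger opening in cm, from 0 to 8.54. In form: [[tx, ty, tz, rx, ry, rz, jaw], ...]. A call has 1 to 12 rows; each row shifts and turns the commanded pose from where the row before left it, along the tool's axes as they then stand; what a row does not reach is not made up. A row lasts 1/8 s, in which the tool goes at most 62.5 mm and 10.7 degrees, less where a joint would pass 70% of its speed; a pose out of reach is approached as far as the arm can. A call with a gripper value outside its range is refused whole. The fingers move at their own pace and stop on an object; "force" is the grip in N (left out, the last holds). Time passes only in rows, so rows that do not move let the fingers close. It gives the time, the measured TCP pose, the force, the opening and the grip force at its end, in the units of the state.
- manip.observe(): the state, without advancing time (a new reading comes with each control period).
- manip.capture(name): name is "scene" or "top" or "wrist"; returns the picture (480x640x3 uint8, red, green, blue); there is no depth.
- manip.camera_params(name): a dict with "camera_matrix" (3x3 intrinsics, pixels), "k1" (the pictures are not rectified: a ray, as slopes to the right and down, at radius r is drawn at 1 + k1 r^2 times it, then the intrinsics apply), "cam_to_world" (4x4, takes a point from camera to world coordinates). Camera axes: x right, y down, z forward; pixel columns grow to the right and rows downward; lengths in m; the calibration is good to about 2 mm. A picture is of the moment at which its call begins: read the wrist's pose just before it. camera_params takes no time and is no camera call; for the wrist camera it gives the pose at the moment of the call.
- manip.hand_in(): hands the job in; it is judged then, once.
The state is a dict: "time_s": time; "joints": joint angles; "joint_velocities": joint speeds; "joint_torque": joint torques, N m; "eef_pos": TCP position; "tcp_rot": TCP orientation; "wrist_force": force on the tool from outside, world axes, zero at the start; "wrist_torque": the same for the moment, N m; "opening": opening from 0.0 (shut) to 1.0 (fully open); "gripper_force": force on a finger pad.
Only numpy, scipy, OpenCV 4.12 (cv2) and the standard library are available. Lean on these libraries where they do the work, as an engineer would, in place of code of your own. Each camera call takes 0.05 s, during which the arm holds its last target. There are 200 camera calls.

## Task

Slide the transport-lock knob of the circuit-board holder all the way out to its end stop, then pull the sprung jaw out by its grip post until its pointer stands opposite the index on the scale rail, and keep holding it there against the spring, ready for a board: finish while still holding the jaw, do not let go. Leave the index rider as it is set and do not knock the other things on the bench about.

Things in the scene. Friction and masses are not known exactly. Their poses are not given: they have to be found in the camera images.
- holder: Heavy board holder fixed to the table. Origin on the table below the grip post of the shut jaw; z up. y runs along the 28 mm tube: fixed jaw and tube at +y, sprung jaw pulls out to -y. Lock at -x, its knob slides open to -x. Scale rail at +x, 75 mm from the rod's axis, top at height 36 mm. Jaws 70 mm (x) by 12 mm (y), tops at height 62 mm. Base plate 12 mm thick, x -50 to 95, y -150 to 180 mm.
- grip_post (a point): Middle of the black post standing upright on the sprung jaw, by which it is pulled: 20 mm (holder x) by 16 mm (holder y), from height 62 mm (jaw top) to 120 mm; this point is at height 95 mm and moves with the jaw. Can be pinched from above across either pair of faces; keep the fingertips above 64 mm to clear the jaws.
- pointer_tip (a point): Outer end of the steel pointer, a blade 6 mm wide in holder y that sticks out of the sprung jaw towards holder +x, 51 mm above the table. Moves with the jaw. It is opposite the index when it has the same holder y as index_tip (it stays 3 mm short of it in x).
- index_tip (a point): Inner end of the steel fin, 6 mm wide in holder y, on the small black rider on the scale rail: the width index, 51 mm above the table. Stiff by friction (8 N); leave it where it is set. It differs from start to start.
- lock_knob (a point): Middle of the upright round black knob of the transport lock, 20 mm in diameter, standing from 34 to 90 mm above the table (its carriage and track top out at 34 mm); this point is 70 mm above the table. At joint 0 it lies at holder x -85, y -14 mm.
- lock (a joint): Travel of the lock knob along holder -x, m: near 0 (0 to 0.012) locked, its tongue stands before the sprung jaw and blocks it; 0.045 is the end stop, open. About 2 N of friction; stays where it is left.
- jaw_rod (a joint): Extension of the sprung jaw's telescoping rod along holder -y, m: 0 shut, 0.095 fully out. The inner spring draws it shut with 5 N at 0, rising 0.9 N per 10 mm (about 11 N at 0.07); it springs back when let go.
- rider (a joint): Position of the index rider along holder -y, m; the pointer is opposite the index when joint jaw_rod equals this value (0.038 to 0.072).
- board_center (a point): Bystander, leave alone: small green circuit board lying flat, 60 x 90 x 4 mm. Point at its middle.
- spool_center (a point): Bystander, leave alone: solder spool standing on its flange, 54 mm wide, 40 mm high. Point at its middle.
- pump_center (a point): Bystander, leave alone: blue desoldering pump lying down, 20 mm thick, about 200 mm long. Point at its middle.
- tray_center (a point): Bystander, leave alone: grey six-cell tray of small components, 80 x 120 x 22 mm. Point at its middle.
- jar_center (a point): Bystander, leave alone: amber flux jar with black cap, 46 mm wide, 40 mm high. Point at its middle.
- driver_center (a point): Bystander, leave alone: small screwdriver with black handle lying down, 18 mm thick, 145 mm long. Point at its middle.
- cleaner_center (a point): Bystander, leave alone: steel tip-cleaner tin with brass wool, 68 mm wide, about 30 mm high. Point at its middle.

How it is judged:
On the way, in this order (a step that is already met when the one before it is completed fails the run):
1. the lock knob is slid to its end stop while the jaw is still shut (value of joint lock above 0.04 m and value of joint jaw_rod below 0.012 m), for 0.1 s.
2. the jaw is pulled out until its pointer is opposite the index, held by the fingers (y of pointer_tip in the frame of index_tip between -0.006 and 0.006 m and contact force between the fingers and jaw_rod above 3 N and velocity of joint jaw_rod between -0.01 and 0.01 m/s), for 0.2 s.
At the end, for the whole second after the job is handed in: The lock is open (within 5 mm of its end stop) and the fingers hold the sprung jaw at rest (contact force over 3 N) with its pointer within 6 mm of the index along the rod (all of step 2 and value of joint lock above 0.04 m); the arm keeps its last pose, push and grip.
It fails at once if another thing on the bench is knocked out of its place (30 mm) (distance of any of board_center, spool_center, pump_center, tray_center, jar_center, driver_center, cleaner_center from where it was at the start of the episode above 0.03 m).
It fails at once if the index rider is pushed off its setting (4 mm) (distance of index_tip from where it was at the start of the episode above 0.004 m).
It also fails if it takes over 42 s, if anything falls off the work surface, if the arm or the gripper's body presses on something with over 40 N, if the wrist force passes 120 N, or if a joint passes its speed limit or range.

## Working session

There is one attempt and no reset: what is moved stays moved. The work goes in short steps, Python scripts to look and compute and a tool call to move; the robot and the scene stay as the last step left them, time stands still between calls to the robot, and variables do not carry over. Pictures are saved under pics/ and viewed, at most 10 in all, crops included, and the job is handed in when it is done.

Besides the shell and the picture viewer there is one more tool, called in YAML: its name, and indented under it one key for each argument. apply_moves: Moves the arm, as the interface text tells. Its arguments: {"type":"object","properties":{"plan":{"type":"array","items":{"type":"array","items":{"type":"number"}}},"force":{"type":"number"}},"required":["plan"]}

```bash
mkdir -p pics
cat > h.py <<'E'
import numpy as np, cv2
from cell import manip
def ray(P,uv):
    K=np.array(P["camera_matrix"]);k=P["k1"];T=np.array(P["cam_to_world"])
    d=np.linalg.inv(K)@[uv[0],uv[1],1.];r=np.hypot(d[0],d[1]);s=r
    for _ in range(30): s=r/(1+k*s*s)
    d[:2]*=s/max(r,1e-9); return T[:3,3],T[:3,:3]@d
def atz(P,uv,z):
    o,d=ray(P,uv); return o+d*(z-o[2])/d[2]
def tri(obs):
    A=np.zeros((3,3));b=np.zeros(3)
    for P,uv in obs:
        o,d=ray(P,uv);d=d/np.linalg.norm(d);M=np.eye(3)-np.outer(d,d);A+=M;b+=M@o
    return np.linalg.solve(A,b)
def proj(P,X):
    K=np.array(P["camera_matrix"]);T=np.array(P["cam_to_world"]);c=T[:3,:3].T@(np.array(X)-T[:3,3]);p=c[:2]/c[2];p=p*(1+P["k1"]*(p@p));return K[:2,:2]@p+K[:2,2]
def save(n,im): cv2.imwrite("pics/"+n+".png",im[:,:,::-1])
E
python3 - <<'E'
from h import *
for n in("top","scene"): 
    im=manip.capture(n);save(n,im);P=manip.camera_params(n);print(n,np.round(P["cam_to_world"],3).tolist(),P["k1"],P["camera_matrix"][0][0])
print(manip.observe(),manip.tip_reach)
E
```

```text
top [[0.009, -0.987, 0.16, 0.455], [-1.0, -0.01, -0.004, 0.073], [0.006, -0.16, -0.987, 0.94], [0.0, 0.0, 0.0, 1.0]] 0.037610665790628266 549.7780967509653
scene [[-0.653, 0.655, -0.38, 0.982], [0.757, 0.568, -0.322, 0.408], [0.005, -0.498, -0.867, 0.966], [0.0, 0.0, 0.0, 1.0]] -0.07882425981697087 569.0385086528521
{'time_s': 0.1, 'joints': array([1.13441923e+00, 2.59159537e-01, 2.08798654e-02, 1.33367653e+00,
       9.54003274e-06, 1.41822615e+00]), 'joint_velocities': array([ 0.00158619, -0.00183873,  0.00123557,  0.00076454, -0.00099733,
       -0.00081524]), 'joint_torque': array([ 4.19132048e-03, -5.56690729e+01,  3.45074022e+01,  1.14954458e-02,
       -1.80984894e-04,  2.08054331e-05]), 'eef_pos': array([0.15388523, 0.52777208, 0.2037304 ]), 'tcp_rot': array([-1.72883484e-04,  1.41427675e-01,  9.89948421e-01, -5.53589509e-04]), 'wrist_force': array([-0.10422691, -0.40105735,  0.39003255]), 'wrist_torque': array([ 0.00841373,  0.01498754, -0.00016566]), 'gripper_force': 0.0, 'opening': 0.9979392188279962} 0.008
```

View pics/top.png

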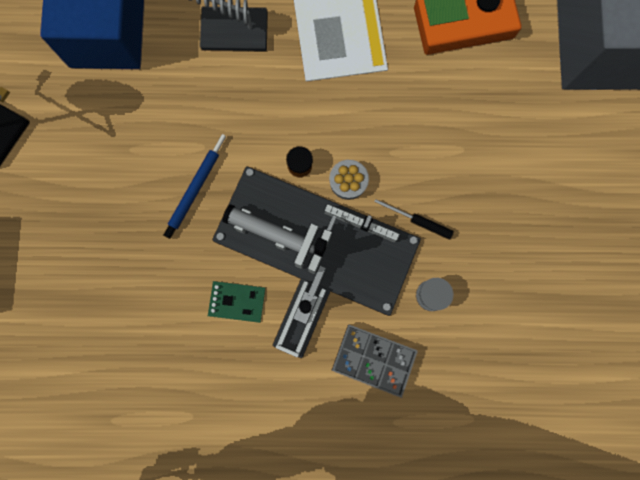

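View pics/scene.png

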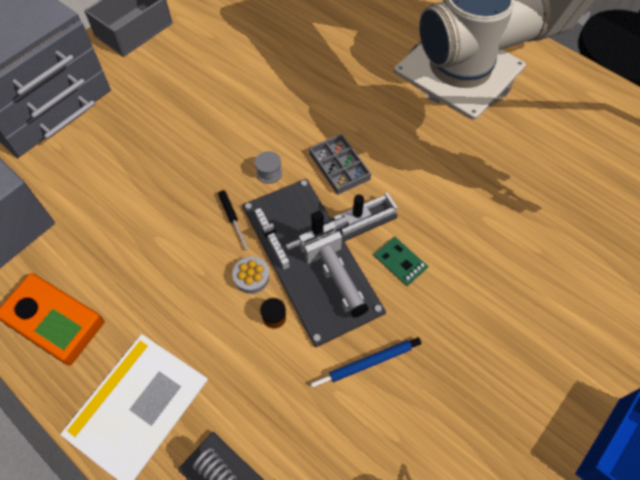

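The top view shows the holder's tube to the upper left, the grip post near (321,243), the knob near (306,307), the scale rail at the top with the rider near (367,222), and the tray, spool and driver close by. I'll enlarge both views.

Run:
```python
import cv2
a=cv2.imread("pics/top.png")[150:370,200:440]; b=cv2.imread("pics/scene.png")[160:360,230:410]
cv2.imwrite("pics/topc.png",cv2.resize(a,(640,587),interpolation=cv2.INTER_CUBIC))
cv2.imwrite("pics/scenec.png",cv2.resize(b,(540,600),interpolation=cv2.INTER_CUBIC))
```

```text
(no output)
```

View pics/topc.png

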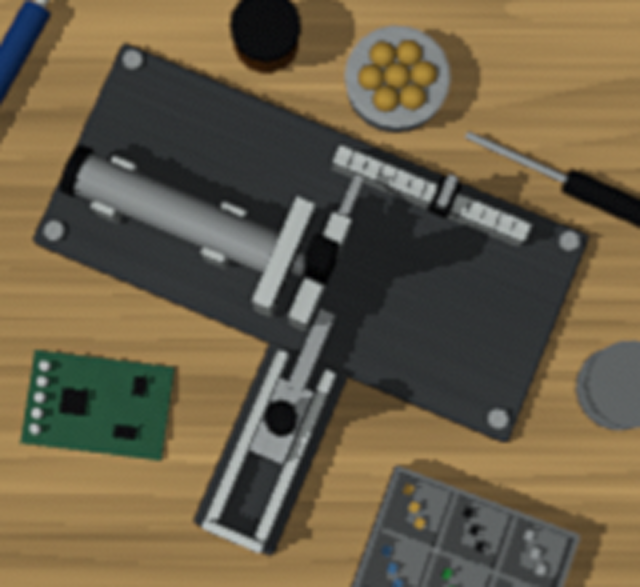

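View pics/scenec.png

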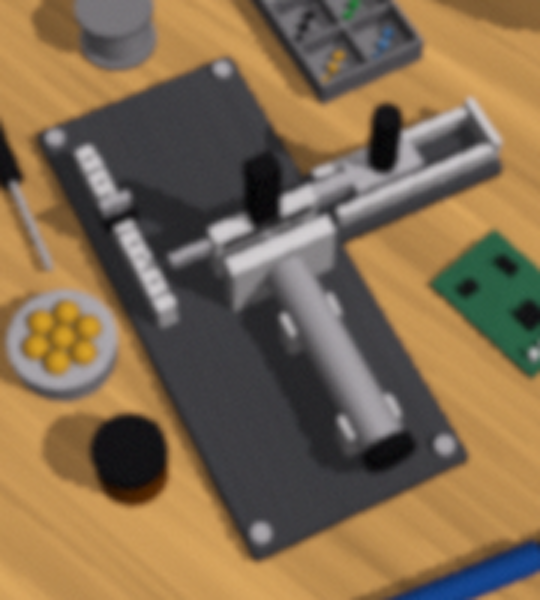

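The crops show the post top at crop (320,258)/(262,160) and the knob top at (281,418)/(386,111). The pointer tip is at (357,180)/(172,260), the fin's inner end at about (441,207)/(129,197), and the four plate screws are clear.

```bash
cat > m.py <<'E'
from h import *
Pt,Ps=manip.camera_params("top"),manip.camera_params("scene")
t=lambda u,v:(Pt,(200+(u+.5)/2.6667-.5,150+(v+.5)/2.668-.5)); s=lambda u,v:(Ps,(230+(u+.5)/3-.5,160+(v+.5)/3-.5))
pts=dict(s1=(t(131,59),s(261,533)),s2=(t(53,231),s(444,445)),s3=(t(570,240),s(54,138)),s4=(t(498,419),s(222,69)),
post=(t(322,256),s(262,158)),knob=(t(281,418),s(386,110)),ptr=(t(357,180),s(172,260)),idx=(t(441,207),s(129,197)))
X={k:tri(v) for k,v in pts.items()}
for k in X: print(k,X[k].round(4))
c=(X['s1']+X['s2']+X['s3']+X['s4'])/4
y=(X['s1']+X['s2']-X['s3']-X['s4'])[:2]; y/=np.linalg.norm(y); x=np.array([y[1],-y[0]])
if x[0]<0:x=-x
O=c[:2]-.0225*x-.015*y
print("c",c,"x",x,"y",y,"O",O,"yaw",np.arctan2(x[1],x[0]))
for k in X: d=X[k][:2]-O; print(k,(d@x).round(4),(d@y).round(4))
E
python3 m.py
```

```text
s1 [0.7304 0.1849 0.0177]
s2 [0.6168 0.2315 0.0165]
s3 [ 0.614  -0.0983  0.0161]
s4 [ 0.4999 -0.051   0.0163]
post [0.5855 0.0609 0.1232]
knob [0.4958 0.0834 0.094 ]
ptr [0.6441 0.0388 0.0539]
idx [ 0.628  -0.013   0.0515]
c [0.61523396 0.06677506 0.01665084] x [ 0.9244583  -0.38128317] y [0.38128317 0.9244583 ] O [0.5887144  0.06148705] yaw -0.39118392307025085
s1 0.0839 0.1681
s2 -0.0389 0.1678
s3 0.0843 -0.1381
s4 -0.0393 -0.1379
post -0.0027 -0.0018
knob -0.0942 -0.0152
ptr 0.0599 0.0001
idx 0.0647 -0.0539
```

Measured points match the text: the post is within 3 mm of the origin, the knob is about 8 mm from joint 0, and the index is at y≈-54 mm. Next I go above the knob with tool x along holder -x and tool y along holder +y.

apply_moves:
  plan:
    - [0,0,0,0,0,0.107,8.5]
    - [-4.4,-2.5,0,0,0,0,8.5]
    - [-4.4,-2.5,0,0,0,0,8.5]
    - [-4.4,-2.5,0,0,0,0,8.5]
    - [-4.4,-2.5,0,0,0,0,8.5]
    - [-4.4,-2.5,0,0,0,0,8.5]
    - [-4.4,-2.5,0,0,0,0,8.5]
    - [-4.4,-2.5,0,0,0,0,8.5]
    - [-4.4,-2.5,0,0,0,0,8.5]
    - [-4.4,-2.5,0,0,0,0,8.5]
    - [-4.4,-2.5,0,0,0,0,8.5]
    - [0,0,0,0,0,0,8.5]

```text
time_s: 1.6
eef_pos: [0.4672, 0.1267, 0.2035]
tcp_rot: [-0.0, 0.196, 0.981, -0.0]
wrist_force: [-0.8, -0.4, -0.4]
opening: 0.995
gripper_force: 0.0
```

```bash
cat >> h.py <<'E'
from scipy.spatial.transform import Rotation as R
O=np.array([.5872,.0612]); hx=np.array([.9245,-.3813]); hy=np.array([.3813,.9245])
def hold(p): d=np.array(p)[:2]-O; return np.array([d@hx,d@hy,p[2]])
def where():
    o=manip.observe(); q=o["tcp_rot"]; M=R.from_quat([*q[1:],q[0]]).as_matrix()
    print("t",o["time_s"],"TCP holder mm",(hold(o["eef_pos"])*1e3).round(1),"toolx.-hx,y",-(M[:2,0]@hx).round(4),(M[:2,0]@hy).round(4),"z",M[:,2].round(3),"F",o["wrist_force"].round(1),"open",round(o["opening"],3),"g",round(o["gripper_force"],1))
E
python3 - <<'E'
from h import *
where();P=manip.camera_params("wrist");im=manip.capture("wrist");save("w1",im)
import json;json.dump({k:np.array(v).tolist() for k,v in P.items()},open("w1.json","w"))
E
```

```text
t 1.6 TCP holder mm [-136.    14.8  203.5] toolx.-hx,y 1.0 0.0038 z [-0.001 -0.001 -1.   ] F [-0.8 -0.4 -0.4] open 0.995 g 0.0
```

View pics/w1.png

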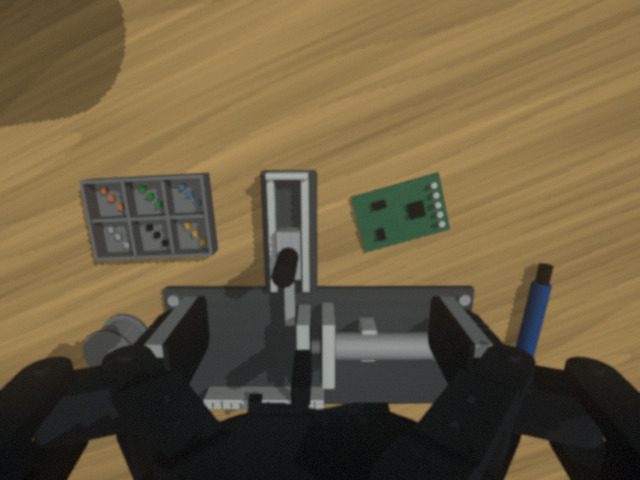

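The wrist view shows the knob from its base at about (283,280) to its top at about (289,254), and the post at about (301,375).

Run:
```python
from h import *
import json;P=json.load(open("w1.json"))
print(np.array(P["cam_to_world"]).round(3))
for uv,z in(((289,255),.09),((290,252),.09),((283,280),.034)): print(hold(atz(P,uv,z))*1e3)
Pt,Ps=manip.camera_params("top"),manip.camera_params("scene")
print((hold(tri([(P,(289,255)),(Pt,(305.0,306.4)),(Ps,(358.5,196.3))]))*1e3))
```

```text
[[ 0.384  0.891  0.244  0.406]
 [ 0.924 -0.37  -0.102  0.153]
 [-0.001  0.265 -0.964  0.373]
 [ 0.     0.     0.     1.   ]]
[-112.28430192   -7.78115976   90.        ]
[-114.7819072    -6.92821062   90.        ]
[-68.85002555 -18.90641459  34.        ]
[-99.29817139 -14.56957847  79.25634428]
```

The upper end of the knob, which leans away from the camera, is (284,278). At height 90 that gives about (-92,-14) mm, which agrees with the earlier measurement. I'll descend and pinch the knob.

apply_moves:
  plan:
    - [-2.15,-1.45,0,0,0,0,6]
    - [-2.15,-1.45,0,0,0,0,6]
    - [0,0,3,0,0,0,6]
    - [0,0,3,0,0,0,6]
    - [0,0,3,0,0,0,6]
    - [0,0,3,0,0,0,6]
    - [0,0,2.6,0,0,0,6]
    - [0,0,0,0,0,0,6]

```text
time_s: 2.65
eef_pos: [0.4924, 0.087, 0.057]
tcp_rot: [-0.002, 0.193, 0.981, -0.0]
wrist_force: [-0.8, -0.1, 0.5]
opening: 0.7
gripper_force: 0.0
```

apply_moves:
  plan:
    - [0,0,0,0,0,0,1]
    - [0,0,0,0,0,0,1]
    - [0,0,0,0,0,0,1]
    - [0,0,0,0,0,0,1]
    - [0,0,0,0,0,0,1]
    - [0,0,0,0,0,0,1]
  force: 25

```text
time_s: 3.4
eef_pos: [0.4941, 0.0845, 0.0595]
tcp_rot: [0.001, 0.195, 0.981, -0.002]
wrist_force: [-5.6, -8.9, 8.6]
opening: 0.205
gripper_force: 24.2
```

```bash
python3 -c "
from h import *
where();save('w2',manip.capture('wrist'))"
```

```text
t 3.4 TCP holder mm [-95.  -14.   59.5] toolx.-hx,y 1.0 0.0007 z [ 0.001 -0.003 -1.   ] F [-5.6 -8.9  8.6] open 0.205 g 24.2
```

View pics/w2.png

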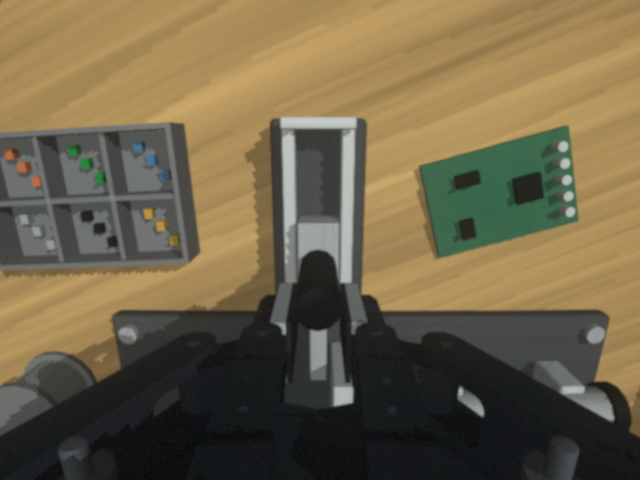

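The knob is held between the pads at (318,300). I'll slide it out in small rows.

apply_moves:
  plan:
    - [0.5,0,0,0,0,0,1]
    - [0.5,0,0,0,0,0,1]
    - [0.5,0,0,0,0,0,1]
    - [0.5,0,0,0,0,0,1]
    - [0.5,0,0,0,0,0,1]
    - [0.5,0,0,0,0,0,1]
    - [0.3,0,0,0,0,0,1]
    - [0,0,0,0,0,0,1]

```text
time_s: 4.45
eef_pos: [0.4638, 0.097, 0.0595]
tcp_rot: [0.001, 0.195, 0.981, -0.002]
wrist_force: [-3.7, -9.3, 6.8]
opening: 0.207
gripper_force: 24.4
```

```bash
python3 -c "
from h import *
where()"
```

```text
t 4.45 TCP holder mm [-127.7  -14.    59.5] toolx.-hx,y 1.0 0.0007 z [ 0.001 -0.004 -1.   ] F [-3.7 -9.3  6.8] open 0.207 g 24.4
```

apply_moves:
  plan:
    - [0.2,0,0,0,0,0,1]
    - [0.2,0,0,0,0,0,1]
    - [0.2,0,0,0,0,0,1]
    - [0,0,0,0,0,0,1]

```text
time_s: 4.95
eef_pos: [0.4597, 0.0987, 0.0596]
tcp_rot: [0.002, 0.195, 0.981, -0.002]
wrist_force: [2.8, -12.9, 2.4]
opening: 0.206
gripper_force: 24.6
```

```bash
python3 -c "
from h import *
where()"
```

```text
t 4.95 TCP holder mm [-132.2  -13.9   59.6] toolx.-hx,y 1.0 0.0012 z [ 0.004 -0.005 -1.   ] F [  2.8 -12.9   2.4] open 0.206 g 24.6
```

apply_moves:
  plan:
    - [0.3,0,0,0,0,0,1]
    - [0.2,0,0,0,0,0,1]
    - [0,0,0,0,0,0,1]

```text
time_s: 5.32
eef_pos: [0.4564, 0.1001, 0.0597]
tcp_rot: [0.003, 0.195, 0.981, -0.002]
wrist_force: [5.8, -14.8, 0.3]
opening: 0.201
gripper_force: 25.7
```

```bash
python3 -c "
from h import *
where();save('w3',manip.capture('wrist'))"
```

```text
t 5.325 TCP holder mm [-135.7  -13.9   59.7] toolx.-hx,y 1.0 0.002 z [ 0.006 -0.005 -1.   ] F [  5.8 -14.8   0.3] open 0.201 g 25.7
```

View pics/w3.png

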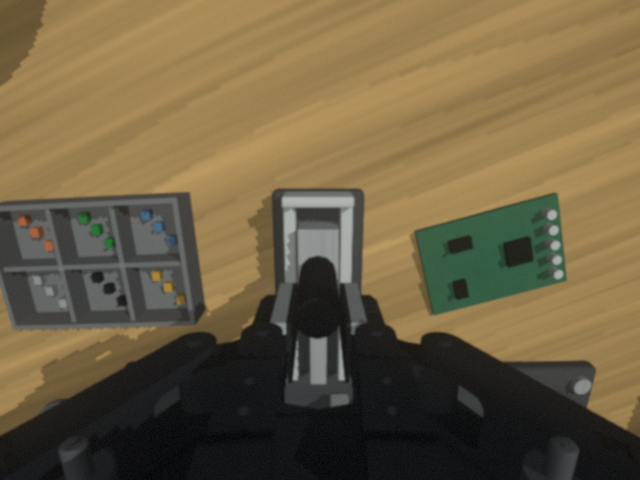

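The carriage edge at row 222 is near the end bar at row 207 and the resistance has risen. I'll push a little more to confirm the stop.

apply_moves:
  plan:
    - [0.3,0,0,0,0,0,1]
    - [0.3,0,0,0,0,0,1]
    - [0,0,0,0,0,0,1]

```text
time_s: 5.75
eef_pos: [0.4478, 0.1052, 0.0588]
tcp_rot: [-0.0, 0.194, 0.981, 0.0]
wrist_force: [-2.2, -0.3, -0.2]
opening: 0.114
gripper_force: 1.0
```

Run:
```python
from h import *
where();im=manip.capture('wrist');save('w4',im)
a=cv2.imread('pics/w3.png')[180:340,250:390];b=im[180:340,250:390,::-1]
cv2.imwrite('pics/cmp.png',cv2.resize(np.hstack([a,b]),None,fx=2.8,fy=2.8))
```

```text
t 5.75 TCP holder mm [-145.7  -12.5   58.8] toolx.-hx,y 1.0 -0.0002 z [-0.     0.001 -1.   ] F [-2.2 -0.3 -0.2] open 0.114 g 1.0
```

View pics/cmp.png

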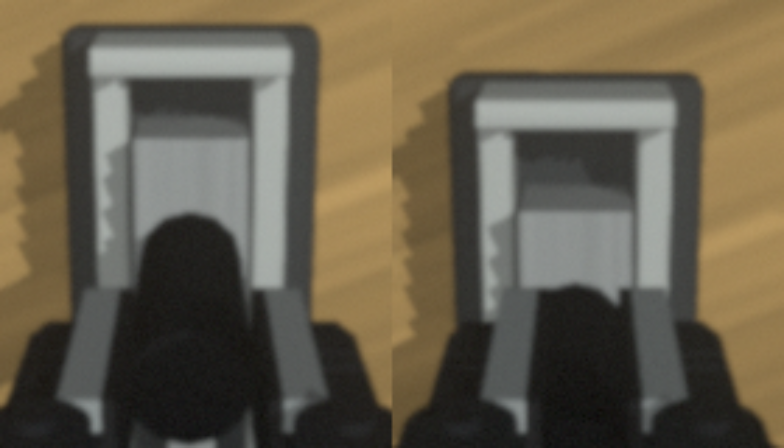

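In the right picture the pads have slipped past the knob: the gap to the end bar grew from 60 to 80 px, so the knob was squeezed back about 3 mm. I'll lift, go to its inner side with the fingers shut, and push it flat to the stop.

apply_moves:
  plan:
    - [0,0,0,0,0,0,4]
    - [0,0,0,0,0,0,4]
    - [0,0,0,0,0,0,4]
    - [0,0,-2.5,0,0,0,4]
    - [0,0,-2.5,0,0,0,4]
    - [-2.5,-0.15,0,0,0,0,0]
    - [-2.5,0,0,0,0,0,0]
    - [0,0,0,0,0,0,0]
    - [0,0,0,0,0,0,0]
    - [0,0,2.5,0,0,0,0]
    - [0,0,2.3,0,0,0,0]
    - [0,0,0,0,0,0,0]

```text
time_s: 7.3
eef_pos: [0.492, 0.085, 0.0592]
tcp_rot: [-0.002, 0.194, 0.981, -0.0]
wrist_force: [-0.2, -0.1, -0.3]
opening: 0.0
gripper_force: 0.0
```

apply_moves:
  plan:
    - [0.4,0,0,0,0,0,0]
    - [0.4,0,0,0,0,0,0]
    - [0.3,0,0,0,0,0,0]
    - [0,0,0,0,0,0,0]

```text
time_s: 7.8
eef_pos: [0.4837, 0.0889, 0.0608]
tcp_rot: [0.0, 0.194, 0.981, 0.0]
wrist_force: [0.8, 0.1, 1.6]
opening: 0.001
gripper_force: 0.3
```

```bash
python3 -c "
from h import *
where()"
```

```text
t 7.8 TCP holder mm [-106.3  -13.8   60.8] toolx.-hx,y 1.0 -0.0005 z [ 0.001 -0.    -1.   ] F [0.8 0.1 1.6] open 0.001 g 0.3
```

apply_moves:
  plan:
    - [0.3,0,0,0,0,0,0]
    - [0.3,0,0,0,0,0,0]
    - [0.2,0,0,0,0,0,0]
    - [0,0,0,0,0,0,0]

```text
time_s: 8.3
eef_pos: [0.4783, 0.0914, 0.0611]
tcp_rot: [0.002, 0.194, 0.981, -0.0]
wrist_force: [7.7, -3.8, 2.3]
opening: -0.0
gripper_force: 3.8
```

```bash
python3 -c "
from h import *
where();save('w5',manip.capture('wrist'))"
```

```text
t 8.3 TCP holder mm [-112.2  -13.6   61.1] toolx.-hx,y 1.0 0.0 z [ 0.004 -0.001 -1.   ] F [ 7.7 -3.8  2.3] open -0.0 g 3.8
```

apply_moves:
  plan:
    - [0.2,0,0,0,0,0,0]
    - [0.2,0,0,0,0,0,0]
    - [0,0,0,0,0,0,0]
    - [0,0,0,0,0,0,0]

```text
time_s: 8.85
eef_pos: [0.4748, 0.0937, 0.0626]
tcp_rot: [0.003, 0.194, 0.981, 0.001]
wrist_force: [2.0, 0.3, 20.3]
opening: -0.003
gripper_force: 9.9
```

```bash
python3 -c "
from h import *
where()"
```

```text
t 8.85 TCP holder mm [-116.3  -12.8   62.6] toolx.-hx,y 1.0 -0.0004 z [ 0.006  0.001 -1.   ] F [ 2.   0.3 20.3] open -0.003 g 9.9
```

apply_moves:
  plan:
    - [-1,0,0,0,0,0,0]
    - [-0.5,0,0,0,0,0,0]
    - [0,0,-3.5,0,0,0,6]
    - [0,0,-3.5,0,0,0,6]
    - [0,0,-3.5,0,0,0,6]
    - [0,0,-3.5,0,0,0,6]
    - [0,0,0,0,0,0,6]

```text
time_s: 9.72
eef_pos: [0.487, 0.0879, 0.2023]
tcp_rot: [0.002, 0.194, 0.981, 0.0]
wrist_force: [0.8, -0.3, -0.6]
opening: 0.7
gripper_force: 0.0
```

Run:
```python
from h import *
where();P=manip.camera_params("wrist");im=manip.capture("wrist");save("w6",im)
for x in(-120,-125,-130): 
  p=O+hx*x/1e3-hy*.014; print(x,proj(P,[*p,.09]),proj(P,[*p,.034]))
import json;json.dump({k:np.array(v).tolist() for k,v in P.items()},open("w6.json","w"))
```

```text
t 9.725 TCP holder mm [-102.8  -13.5  202.3] toolx.-hx,y 1.0 -0.0005 z [ 0.003  0.    -1.   ] F [ 0.8 -0.3 -0.6] open 0.7 g 0.0
-120 [316.4311776  203.80251557] [316.61514317 192.90373995]
-125 [316.43500335 197.29904925] [316.61911844 187.40219521]
-130 [316.43890959 190.73690637] [316.62315318 181.85955073]
```

View pics/w6.png

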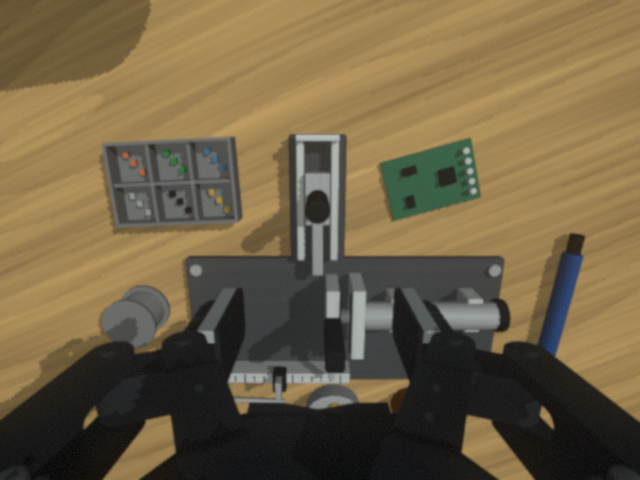

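The knob is at about (318,208), and by the gap between carriage and end bar (rows 141 to 173) it is not at the stop now. I'll read gap profiles from the saved pictures to see when it moved back.

Run:
```python
import cv2
for n,c,a,b in(("w3",305,185,300),("w4",305,185,300),("w5",305,100,330),("w6",310,125,200),("w1",283,165,290)):
    g=cv2.cvtColor(cv2.imread(f"pics/{n}.png"),6)
    st=2 if b-a<130 else 3
    print(n,a,[int(g[r,c-2:c+3].mean()) for r in range(a,b,st)])
```

```text
w3 185 [135, 123, 73, 85, 108, 116, 157, 179, 179, 175, 165, 117, 59, 54, 55, 54, 55, 61, 77, 90, 92, 95, 122, 147, 148, 148, 148, 147, 148, 148, 147, 147, 147, 147, 147, 147, 144, 125, 85, 48, 33, 27, 29, 29, 28, 27, 29, 28, 26, 26, 25, 26, 27, 27, 24, 25, 25, 25]
w4 185 [131, 128, 126, 128, 130, 131, 131, 132, 132, 130, 105, 62, 89, 106, 109, 132, 168, 175, 172, 166, 134, 67, 54, 53, 53, 56, 64, 67, 68, 67, 75, 85, 89, 90, 93, 118, 142, 143, 143, 143, 143, 143, 143, 143, 143, 143, 143, 143, 134, 72, 30, 31, 29, 30, 29, 28, 30, 28]
w5 100 [147, 146, 143, 141, 140, 138, 135, 134, 138, 142, 135, 134, 137, 139, 140, 142, 122, 135, 189, 186, 174, 87, 56, 57, 58, 57, 61, 83, 105, 152, 155, 154, 154, 154, 154, 154, 154, 154, 149, 106, 47, 32, 31, 33, 29, 33, 31, 32, 35, 37, 35, 35, 34, 34, 35, 32, 33, 32, 31, 32, 33, 74, 93, 93, 93, 92, 92, 92, 92, 91, 92, 92, 92, 91, 104, 80, 29]
w6 125 [133, 135, 137, 137, 133, 170, 185, 171, 101, 57, 56, 56, 55, 57, 65, 71, 72, 70, 71, 72, 72, 71, 71, 81, 123, 154, 153, 153, 153, 153, 153, 152, 149, 128, 84, 48, 36, 34]
w1 165 [128, 129, 109, 90, 142, 170, 162, 116, 55, 52, 52, 54, 63, 68, 66, 67, 67, 66, 66, 67, 67, 65, 66, 66, 66, 67, 66, 65, 67, 65, 66, 77, 88, 105, 134, 140, 139, 139, 138, 139, 138, 120, 66, 37, 29, 30, 30, 29, 30, 31, 30, 33, 35, 33, 32, 32, 34, 32, 30, 32, 32, 50, 72]
```

In w5 (t=8.3 s) the gap was 24 px, the same as at the stop, so the over-push after that wedged the knob and backing off dragged it along. I'll push again with a firm grip only to TCP x≈-112, then lift straight up.

apply_moves:
  plan:
    - [-2,0,0,0,0,0,0]
    - [0,0,0,0,0,0,0]
    - [0,0,3.5,0,0,0,0]
    - [0,0,3.5,0,0,0,0]
    - [0,0,3.5,0,0,0,0]
    - [0,0,3.5,0,0,0,0]
    - [0,0,0,0,0,0,0]
  force: 110

```text
time_s: 10.65
eef_pos: [0.5027, 0.08, 0.0577]
tcp_rot: [-0.003, 0.194, 0.981, -0.001]
wrist_force: [0.9, 0.3, 0.8]
opening: 0.003
gripper_force: 0.0
```

apply_moves:
  plan:
    - [0.4,0,0,0,0,0,0]
    - [0.4,0,0,0,0,0,0]
    - [0.4,0,0,0,0,0,0]
    - [0.4,0,0,0,0,0,0]
    - [0.4,0,0,0,0,0,0]
    - [0,0,0,0,0,0,0]

```text
time_s: 11.4
eef_pos: [0.4864, 0.0879, 0.0607]
tcp_rot: [0.0, 0.194, 0.981, 0.0]
wrist_force: [3.0, 0.1, 3.5]
opening: -0.005
gripper_force: 1.5
```

```bash
cat > g.py <<'E'
from h import *
where();g=cv2.cvtColor(manip.capture('wrist'),cv2.COLOR_RGB2GRAY)
print([int(g[r,303:308].mean()) for r in range(100,300,3)])
E
python3 g.py
```

```text
t 11.4 TCP holder mm [-103.4  -13.8   60.7] toolx.-hx,y 1.0 -0.0005 z [ 0.001  0.    -1.   ] F [3.  0.1 3.5] open -0.005 g 1.5
[142, 139, 137, 141, 146, 140, 137, 139, 143, 144, 144, 125, 191, 194, 185, 133, 59, 58, 59, 58, 59, 61, 72, 75, 74, 75, 76, 95, 133, 159, 158, 159, 158, 158, 157, 159, 158, 157, 138, 76, 35, 32, 34, 32, 33, 33, 32, 33, 37, 37, 36, 36, 36, 35, 34, 33, 34, 34, 33, 33, 43, 80, 95, 96, 95, 95, 95]
```

apply_moves:
  plan:
    - [0.3,0,0,0,0,0,0]
    - [0.3,0,0,0,0,0,0]
    - [0.2,0,0,0,0,0,0]
    - [0,0,0,0,0,0,0]

```text
time_s: 11.95
eef_pos: [0.479, 0.0908, 0.0604]
tcp_rot: [0.0, 0.194, 0.981, 0.0]
wrist_force: [2.0, -0.3, 3.6]
opening: 0.0
gripper_force: 2.1
```

```bash
python3 g.py
```

```text
t 11.95 TCP holder mm [-111.3  -13.9   60.4] toolx.-hx,y 1.0 -0.0005 z [ 0. -0. -1.] F [ 2.  -0.3  3.6] open 0.0 g 2.1
[148, 145, 143, 141, 141, 138, 135, 134, 142, 139, 135, 134, 138, 141, 141, 140, 96, 176, 190, 182, 147, 60, 57, 58, 56, 57, 65, 91, 126, 156, 154, 155, 155, 154, 155, 154, 154, 154, 142, 88, 41, 32, 31, 32, 32, 31, 32, 32, 35, 36, 36, 34, 36, 34, 34, 33, 34, 33, 33, 34, 38, 78, 92, 93, 92, 92, 93]
```

apply_moves:
  plan:
    - [0.1,0,0,0,0,0,0]
    - [0.1,0,0,0,0,0,0]
    - [0,0,0,0,0,0,0]

```text
time_s: 12.38
eef_pos: [0.4785, 0.0911, 0.0607]
tcp_rot: [0.001, 0.194, 0.981, -0.0]
wrist_force: [6.6, -2.9, 4.6]
opening: 0.001
gripper_force: 3.9
```

```bash
python3 g.py
```

```text
t 12.375 TCP holder mm [-111.9  -13.8   60.7] toolx.-hx,y 1.0 -0.0 z [ 0.003 -0.001 -1.   ] F [ 6.6 -2.9  4.6] open 0.001 g 3.9
[148, 147, 144, 142, 140, 138, 135, 134, 139, 142, 135, 133, 137, 139, 139, 140, 103, 148, 190, 185, 167, 77, 58, 57, 57, 58, 62, 86, 108, 154, 155, 156, 155, 154, 154, 154, 154, 154, 149, 106, 48, 34, 32, 32, 33, 29, 31, 31, 36, 36, 35, 36, 35, 35, 33, 32, 33, 31, 30, 33, 34, 75, 93, 93, 92, 93, 92]
```

TCP stalled with 7 N, so the knob is at the stop. I'll ease off 2 mm, lift, check the gap, and go over the post.

apply_moves:
  plan:
    - [-0.2,0,0,0,0,0,0]
    - [0,0,-3,0,0,0,0]
    - [0,0,-3,0,0,0,0]
    - [0,0,-3.5,0,0,0,6]
    - [0,0,-4,0,0,0,6]
    - [0,0,0,0,0,0,6]
  force: 60

```text
time_s: 13.18
eef_pos: [0.4793, 0.0909, 0.1972]
tcp_rot: [0.001, 0.194, 0.981, 0.0]
wrist_force: [0.0, 0.6, -0.8]
opening: 0.636
gripper_force: 0.0
```

```bash
python3 g.py
```

```text
t 13.175 TCP holder mm [-111.1  -13.7  197.2] toolx.-hx,y 1.0 -0.0005 z [ 0.002  0.    -1.   ] F [ 0.   0.6 -0.8] open 0.636 g 0.0
[151, 154, 153, 151, 147, 145, 142, 138, 135, 132, 137, 134, 131, 136, 127, 169, 179, 108, 74, 84, 86, 101, 138, 128, 127, 125, 123, 122, 121, 108, 85, 76, 67, 61, 59, 62, 72, 96, 111, 105, 76, 93, 88, 93, 90, 95, 97, 92, 98, 89, 98, 93, 96, 96, 92, 98, 89, 60, 66, 67, 67, 65, 65, 65, 66, 64, 52]
```

The gap is now 12 mm, as it was at the stop, so the lock is open. Next I go over the post and descend partway.

apply_moves:
  plan:
    - [-3.7,0.4,0,0,0,0,6]
    - [-3.7,0.4,0,0,0,0,6]
    - [-3.6,0.4,0,0,0,0,6]
    - [0,0,2,0,0,0,6]
    - [0,0,2,0,0,0,6]
    - [0,0,2.5,0,0,0,6]
    - [0,0,2.5,0,0,0,6]
    - [0,0,2.3,0,0,0,6]
    - [0,0,0,0,0,0,6]

```text
time_s: 14.35
eef_pos: [0.5828, 0.0601, 0.0792]
tcp_rot: [-0.003, 0.194, 0.981, -0.0]
wrist_force: [-0.1, -1.1, 0.6]
opening: 0.703
gripper_force: 0.0
```

```bash
python3 -c "
from h import *
where();im=manip.capture('wrist');save('w7',im)"
```

```text
t 14.35 TCP holder mm [-3.7 -2.7 79.2] toolx.-hx,y 1.0 -0.0004 z [-0.007  0.    -1.   ] F [-0.1 -1.1  0.6] open 0.703 g 0.0
```

apply_moves:
  plan:
    - [-0.2,0.1,-0.4,0,0,0,4]
    - [0,0,0,0,0,0,1]
    - [0,0,0,0,0,0,1]
    - [0,0,0,0,0,0,1]
    - [0,0,0,0,0,0,1]
    - [0,0,0,0,0,0,1]
  force: 50

```text
time_s: 15.15
eef_pos: [0.5881, 0.0604, 0.0874]
tcp_rot: [0.001, 0.194, 0.981, 0.0]
wrist_force: [0.5, 0.4, 6.4]
opening: 0.161
gripper_force: 49.2
```

```bash
python3 -c "
from h import *
where()"
```

```text
t 15.15 TCP holder mm [ 1.2 -0.4 87.4] toolx.-hx,y 1.0 -0.0005 z [ 0.002  0.    -1.   ] F [0.5 0.4 6.4] open 0.161 g 49.2
```

The post is gripped with the jaw shut (tool y≈-0.4). I'll pull 50 mm towards holder -y.

apply_moves:
  plan:
    - [0,-0.5,0,0,0,0,1]
    - [0,-0.6,0,0,0,0,1]
    - [0,-0.6,0,0,0,0,1]
    - [0,-0.6,0,0,0,0,1]
    - [0,-0.6,0,0,0,0,1]
    - [0,-0.6,0,0,0,0,1]
    - [0,-0.6,0,0,0,0,1]
    - [0,-0.6,0,0,0,0,1]
    - [0,-0.4,0,0,0,0,1]
    - [0,-0.2,0,0,0,0,1]
    - [0,0,0,0,0,0,1]
    - [0,0,0,0,0,0,1]

```text
time_s: 16.65
eef_pos: [0.5684, 0.0127, 0.0874]
tcp_rot: [0.001, 0.194, 0.981, 0.002]
wrist_force: [2.5, 8.4, 5.4]
opening: 0.162
gripper_force: 49.2
```

Run:
```python
from h import *
where()
t=manip.capture("top");s=manip.capture("scene");save("top2",t);save("scene2",s)
a=cv2.resize(t[190:270,310:410],None,fx=4,fy=4,interpolation=2);b=cv2.resize(s[190:290,240:340],(400,400),interpolation=2)
c=np.zeros((400,800,3),np.uint8);c[:320,:400]=a;c[:,400:]=b;save("fin",c)
```

```text
t 16.65 TCP holder mm [  1.2 -52.   87.4] toolx.-hx,y 1.0 -0.0014 z [ 0.003  0.003 -1.   ] F [2.5 8.4 5.4] open 0.162 g 49.2
```

View pics/fin.png

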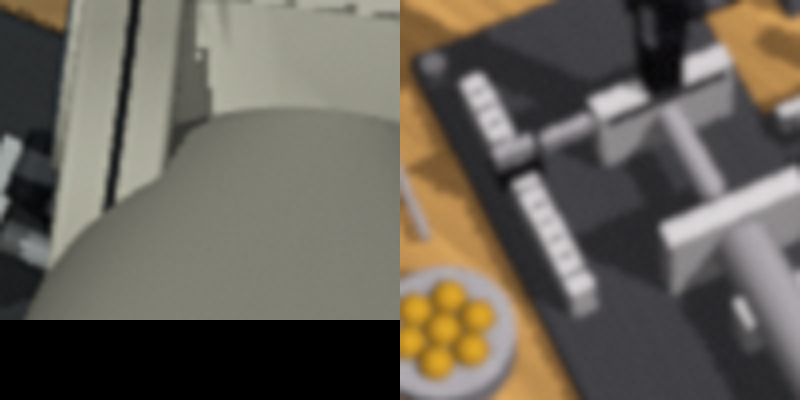

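The arm blocks the top view. In the scene view the pointer tip at about (542,140) stands end to end with the fin's inner end at about (532,146). I'll compute the residual in holder y.

Run:
```python
from h import *
P=manip.camera_params("scene")
f=lambda x,y:(240+(x-400+.5)/4-.5,190+(y+.5)/4-.5)
for n,q in dict(tip=(542,139),fin=(532,146),finb=(505,157),ptrmid=(568,128),ptrroot=(592,118)).items(): print(n,(hold(atz(P,f(*q),.054))*1e3).round(1))
# corresponding points in first scene view (crop /3 at 230,160)
g=lambda x,y:(230+(x+.5)/3-.5,160+(y+.5)/3-.5)
for n,q in dict(tip0=(172,260),fin0=(129,197)).items(): print(n,(hold(atz(P,g(*q),.054))*1e3).round(1))
# fin-less check: bright profile of scale column vs rows in pixels
s=cv2.cvtColor(cv2.imread("pics/scene2.png"),6); a=cv2.cvtColor(cv2.imread("pics/scene.png"),6)
# sample brightness along holder y at z=.051 for x of pointer (56) and fin (68)
for im,nm in((s,"now"),(a,"start")):
  for x in(50,56,66,70):
    o=[]
    for y in range(-66,-38,2):
      u=proj(P,[*(O+hx*x/1e3+hy*y/1e3),.054]); o.append(int(cv2.getRectSubPix(im,(1,1),tuple(map(float,u)))[0,0]))
    print(nm,x,o)
```

```text
tip [ 61.1 -51.1  54. ]
fin [ 66.9 -49.7  54. ]
finb [ 80.5 -49.9  54. ]
ptrmid [ 47.8 -51.1  54. ]
ptrroot [ 35.4 -51.   54. ]
tip0 [61.1  1.1 54. ]
fin0 [ 66.1 -51.3  54. ]
now 50 [42, 41, 41, 45, 57, 89, 131, 154, 153, 134, 106, 79, 57, 46]
now 56 [44, 43, 43, 45, 60, 93, 134, 159, 155, 134, 110, 86, 65, 60]
now 66 [44, 43, 44, 57, 83, 111, 129, 124, 106, 85, 65, 53, 46, 44]
now 70 [101, 97, 96, 94, 110, 137, 159, 154, 135, 110, 86, 58, 33, 28]
start 50 [63, 61, 62, 61, 60, 60, 60, 55, 49, 44, 41, 40, 40, 40]
start 56 [61, 61, 57, 54, 50, 45, 42, 41, 40, 39, 39, 39, 39, 38]
start 66 [57, 51, 45, 55, 78, 105, 123, 116, 94, 72, 53, 40, 31, 28]
start 70 [101, 94, 93, 94, 109, 134, 154, 148, 128, 104, 80, 54, 30, 24]
```

The brightness profiles put the pointer about 2 mm short of the fin, and the fin has not moved since the start. I'll pull 2 mm more and settle.

apply_moves:
  plan:
    - [0,-0.1,0,0,0,0,1]
    - [0,-0.1,0,0,0,0,1]
    - [0,0,0,0,0,0,1]
    - [0,0,0,0,0,0,1]
    - [0,0,0,0,0,0,1]
    - [0,0,0,0,0,0,1]
    - [0,0,0,0,0,0,1]
    - [0,0,0,0,0,0,1]

```text
time_s: 17.75
eef_pos: [0.5677, 0.0109, 0.0874]
tcp_rot: [0.001, 0.194, 0.981, 0.002]
wrist_force: [4.1, 9.5, 5.0]
opening: 0.165
gripper_force: 49.2
```

Run:
```python
from h import *
where();P=manip.camera_params("scene");im=cv2.cvtColor(manip.capture("scene"),7)
for x in(56,66):
    print(x,[int(cv2.getRectSubPix(im,(1,1),tuple(map(float,proj(P,[*(O+hx*x/1e3+hy*y/1e3),.054]))))[0,0]) for y in range(-66,-38,2)])
# lock: brightness along track at y -14, z .034: start vs now
a=cv2.cvtColor(cv2.imread("pics/scene.png"),6)
for i in(a,im): print([int(cv2.getRectSubPix(i,(1,1),tuple(map(float,proj(P,[*(O+hx*x/1e3-hy*.014),.085]))))[0,0]) for x in range(-150,-70,5)])
```

```text
t 17.75 TCP holder mm [  1.2 -53.9  87.4] toolx.-hx,y 1.0 -0.0016 z [ 0.003  0.003 -1.   ] F [4.1 9.5 5. ] open 0.165 g 49.2
56 [43, 43, 45, 58, 90, 130, 157, 155, 136, 110, 85, 66, 58, 60]
66 [44, 44, 44, 55, 83, 111, 130, 125, 105, 86, 65, 52, 45, 42]
[165, 158, 152, 146, 147, 151, 145, 142, 146, 118, 27, 21, 20, 40, 138, 160]
[174, 160, 69, 22, 22, 20, 75, 144, 152, 157, 153, 157, 163, 162, 150, 120]
```

The pointer and fin profiles coincide, and the knob reads about -130 mm, which is its end stop. I'm handing in.

```bash
python3 -c "
from cell import manip
print(manip.hand_in())"
```

```text
the job is handed in; nothing more can be done
None
```

I handed the job in with the lock knob at its end stop and the jaw still held with its pointer opposite the index; my first push on the knob slipped and had to be redone, the rider had not shifted in the images, and no verdict came back.

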